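# Uncap the locating fixture and hold the offset lever level over it

### The job

First take the yellow cap off the blue fixture, hang it by its wire bail on the hook of the stand and let go of it. Then pick up the grey cast lever by its balance point, which lies close to its heavy boss, and hold it level and still above the fixture, bore over the thick spigot and small eye over the thin pin, with its underside about 3 cm above their tops; do not touch the fixture with the lever. The job finishes while you are still holding the lever there; leave the steel cup, the round counter and the tamper where they are.

Things in the scene. Friction and masses are not known exactly. Their poses are not given: they have to be found in the camera images.
- fixture: Locating fixture, fixed: blue plate 76 x 220 x 15 mm (x, y, z) lying on the table. On it, 150 mm apart along its y axis, stand a steel spigot 24 mm thick (at y = -75 mm) and a thin steel pin 12 mm thick (at y = +75 mm), both with their tops 46 mm above the table. Origin: centre of the plate's underside, z up.
- spigot_top (a point): Centre of the top of the thick spigot, 46 mm above the table; axes as the fixture's.
- pin_top (a point): Centre of the top of the thin pin, 46 mm above the table; axes as the fixture's.
- cap: Protective cap, loose, about 100 g: yellow plastic cup turned upside down, 44 mm in diameter, 40 mm high, standing over the thick spigot on the blue plate with about 6 mm play all round; lift it at least 40 mm to come free. Origin: centre of its open lower rim, z up. A rigid wire bail stands above it in its y-z plane, with a black grip knob on top. Weight centred; it may be hung either way round.
- cap_bar (a point): Middle of the underside of the bail's top bar, cap frame (0, 0, 103 mm); this rests on the hook. Bail: steel wire 6 mm thick, uprights 58 mm apart, level top bar along the cap's y; its clear window is 52 mm wide (y), 60 mm high (z = 43 to 103 mm) and open along x.
- cap_knob (a point): Centre of the black square grip knob on the middle of the bail's bar, cap frame (0, 0, 123 mm): 16 x 16 mm, from z = 106 to 140 mm, sides facing along the cap's x and y. Take the cap here from above.
- hook_stand: Hook stand, fixed, dark steel: round foot 100 mm across, post 16 mm thick, 190 mm high. From the post a level wire 8 mm thick runs 78 mm along the stand's -x (towards the robot), top side 174 mm above the table; then an upturned tip, 196 mm high at x = -95 mm. Origin: centre of the foot's underside, z up. The bail must pass over the tip along the wire, then come down.
- hook_seat (a point): Point on top of the hook's level wire, 45 mm in front of the post axis, 174 mm above the table, where the bail's bar should come to rest (anywhere on the level wire will do); axes as the stand's.
- lever: Cast lever, loose, grey, 0.3 to 0.6 kg, standing on its two bosses: heavy boss 48 mm across, 46 mm high (bore 30 mm) at the origin, straight arm along +y, slim eye 28 mm across, 38 mm high at y = 150 mm. Arm 18 mm wide (x), from z = 18 to 36 mm, flat sided from y = 24 to 136 mm, thin rib under it beyond y = 100 mm. Origin: on the boss axis in the plane of the underside (of both bosses), z up.
- lever_balance (a point): Balance point of the lever, in the middle of the arm (lever frame 0, 50, 27 mm): grip here across the arm, at most 15 mm off along it; axes as the lever's.
- lever_bore (a point): Centre of the lower mouth of the big bore; belongs above spigot_top.
- lever_eye (a point): Centre of the lower mouth of the small eye; belongs above pin_top.
- steel_cup: Steel cup, 59 mm across, 42 mm high, loose; leave alone. Origin: centre of its underside.
- tally_counter: Light grey round tally counter with a dark display, 52 x 45 x 25 mm, loose; leave alone. Origin: centre of its underside.
- tamper: Cream-coloured tamper with a knob, 62 mm across, 59 mm high, loose; leave alone. Origin: centre of its underside.
Things that resemble listed ones, but are neither listed nor needed, are in the scene too. There is more than one size of the cap; the one meant has the size given above.

How it is judged (in metres and radians):
On the way, in this order (a step that is already met when the one before it is completed fails the run):
1. the cap hangs by its bail on the hook, let go (contact force between cap and hook_stand above 0.25 N and contact force between cap and the arm below 0.1 N and contact force between cap and the fingers below 0.1 N and distance between cap_bar and hook_seat below 0.038 m and angle between cap's own z axis and vertical below 0.35 rad and height (world z) of cap above 0.045 m and linear speed of cap below 0.1 m/s), for 0.3 s.
2. the lever, gripped at its balance point, is lifted clear of the table (contact force between lever and the fingers above 1 N and y of the grasp point in the frame of lever_balance between -0.018 and 0.018 m and height (world z) of each of lever_bore, lever_eye above 0.03 m), for 0.2 s.
At the end, for the whole second after the job is handed in: Cap hangs free on the hook (bar within 38 mm of hook_seat, tilt under 20 degrees). Fingers hold the lever within 18 mm of its balance point, still, level within 5 degrees, bore within 12 mm and eye within 14 mm of their pins' axes, underside 10 to 60 mm above the spigot, touching nothing (all of step 1 and contact force between lever and the fingers above 1 N and y of the grasp point in the frame of lever_balance between -0.018 and 0.018 m and horizontal distance between lever_bore and spigot_top below 0.012 m and horizontal distance between lever_eye and pin_top below 0.014 m and z of lever_bore in the frame of spigot_top between 0.01 and 0.06 m and angle between lever's own z axis and vertical below 0.09 rad and linear speed of lever below 0.03 m/s and contact force between lever and fixture below 0.1 N and contact force between lever and cap below 0.1 N and contact force between lever and hook_stand below 0.1 N); the arm keeps its last pose, push and grip.
It fails at once if the lever strikes the fixture (contact force between lever and fixture above 2 N).
It fails at once if the steel_cup is moved (distance of steel_cup from where it was at the start of the episode above 0.03 m).
It fails at once if the tally_counter is moved (distance of tally_counter from where it was at the start of the episode above 0.03 m).
It fails at once if the tamper is moved (distance of tamper from where it was at the start of the episode above 0.03 m).
It also fails if it takes over 51 s, if anything falls off the work surface, if the arm or the gripper's body presses on something with over 40 N, if the wrist force passes 120 N, or if a joint passes its speed limit or range.

### The arm

A 6-joint arm with a two-finger parallel gripper is mounted at the origin on a cart in front of the work surface, level with it; the furniture and walls round the work are solid. World frame = base frame: x ahead of the robot, y to its left, z up, the work surface at z = 0. Lengths are in m, angles in degrees, forces in N, time in s.
With the tool pointing down it reaches from about 0.25 to 0.775 m from the base axis. Payload 4 kg.
Tool frame: the origin (TCP) lies on the mounting face of the last link; the fingertips stand 199 mm ahead of it and the grasp point (between the pads) lies 180 mm ahead of it; z points along the fingers, y is the line along which they close (so a half turn about z gives the same grasp; the last joint's range is limited). The gripper opens to 94 mm and grips with 3 to 60 N. Pads are 16 mm wide; open, the fingers measure 119 mm over their backs; the gripper's body (75 mm by 177 mm) begins 78 mm behind the grasp point.
Start: joints at [62.962, 4.996, 78.535, -0, 96.463, -5.907], TCP at [0.198, 0.513, 0.405] pointing down, gripper open.
Joint ranges: [-177.83, 177.83], [-43.37, 116.18], [15.69, 146.23], [-61.86, 241.86], [9.47, 152.12], [-147.06, 147.06]. Speed limits (degrees/s): [159.86, 159.86, 180, 180, 180, 180].

### API

Orientations are given as [roll, pitch, yaw] about the fixed x, y, z axes, in that order (R = Rz(yaw) Ry(pitch) Rx(roll)).
In Python, from workcell import telemetry, imaging, ticket gives the robot as it stands. The module is installed in compiled form; this text tells all that it offers.
- The arm moves only by the tool servo_tool, never from a script. Its argument "series" is a list that holds one entry, the list of rows, each a list of 7 numbers: the shift along the tool's x, y, z in mm, then the turn, a rotation vector about the tool's x, y, z in rad, then the closure in counts, from 0 (fully open) to 255 (shut). A call has 1 to 12 rows; each row shifts and turns the commanded pose from where the row before left it, along the tool's axes as they then stand; what a row does not reach is not made up. A row lasts 1/10 s, in which the tool goes at most 50 mm and 8.59 degrees, less where a joint would pass 70% of its speed; a pose out of reach is approached as far as the arm can. A call is refused whole if a number of a shift passes 50 or a number of a turn 0.15, either way. A call with a gripper value outside its range is refused whole. The fingers move at their own pace and stop on an object; "newtons" is the grip in N (left out, the last holds). Time passes only in rows, so rows that do not move let the fingers close. It gives the time, the measured TCP pose, the force, the opening and the grip force at its end, in the units of the state.
- telemetry.sense(): the state, without advancing time (a new reading comes with each control period).
- imaging.snapshot(name): name is "scene" or "side" or "wrist"; returns the picture (480x640x3 uint8, red, green, blue); there is no depth.
- imaging.camera_params(name): a dict with "vertical_fov" (degrees; the focal length in pixels is half the picture's height over the tangent of half this angle, whatever the lens; pixels are square), "cx", "cy" (the principal point, pixels), "distortion" ([k1, k2, p1, p2, k3] as OpenCV has them; the pictures are not rectified), "R" (3x3) and "t" (3): a world point X has camera coordinates R X + t. Camera axes: x right, y down, z forward; pixel columns grow to the right and rows downward; lengths in m; the calibration is good to about 2 mm. A picture is of the moment at which its call begins: read the wrist's pose just before it. camera_params takes no time and is no camera call; for the wrist camera it gives the pose at the moment of the call.
- ticket.hand_in(): hands the job in; it is judged then, once.
Trained networks look in the newest picture that a camera, given by its name, has taken for a name from the list of things; names that differ only in an ending like _2 or _b are one class to them, and where a whole thing is asked for, a point or a joint stands for the part that bears it (a point fixed in the world has none). Each returns a list of dicts, best first, with "p" (0 to 1); they miss things now and then, are a little off and sometimes report something else, mostly with a low value. They report only what shows in the picture. A call takes as long as a camera call. They do not tell look-alikes from the thing itself.
- imaging.boxes_of(camera, target): "extent" ([left, top, right, bottom] in pixels, round what is visible of it).
- imaging.masks_of(camera, target): "region" (480x640 bool, what is visible of it) and "extent" ([left, top, right, bottom] in pixels, round what is visible of it).
- imaging.tip_of(camera, target): "position" ([column, row] in pixels: a listed point, or the origin of a listed thing).
The state is a dict: "time_s": time; "qpos": joint angles; "qd": joint speeds; "joint_efforts": joint torques, N m; "tcp_pos": TCP position; "tool_rot": TCP orientation; "contact_force": force on the tool from outside, world axes, zero at the start; "moment": the same for the moment, N m; "grip_width": finger opening in m; "grasp_force": force on a finger pad.
Only numpy, scipy, OpenCV 4.12 (cv2) and the standard library are available. Lean on these libraries where they do the work, as an engineer would, in place of code of your own. Each camera call takes 0.05 s, during which the arm holds its last target. There are 200 camera calls.

## Working session

There is one attempt and no reset: what is moved stays moved. The work goes in short steps, Python scripts to look and compute and a tool call to move; the robot and the scene stay as the last step left them, time stands still between calls to the robot, and variables do not carry over. Pictures are saved under pics/ and viewed, at most 10 in all, crops included, and the job is handed in when it is done.

Besides the shell and the picture viewer there is one more tool, called after "Call:" as name(argument=value, ...) on one line, values as JSON. servo_tool: Moves the arm, as the interface text tells. Its arguments: {"type":"object","properties":{"series":{"type":"array"},"newtons":{"type":"number"}},"required":["series"]}

```bash
mkdir -p pics; cat > h.py <<'E'
import numpy as np, cv2
from workcell import telemetry, imaging, ticket
from scipy.spatial.transform import Rotation as Ro
def cam(n):
    p=imaging.camera_params(n); f=240/np.tan(np.radians(p["vertical_fov"])/2)
    K=np.array([[f,0,p["cx"]],[0,f,p["cy"]],[0,0,1]])
    return K,np.array(p["distortion"],float),np.array(p["R"]),np.array(p["t"])
def ray(n,uv,c=None):
    K,d,R,t=c or cam(n)
    q=cv2.undistortPoints(np.array(uv,float).reshape(-1,1,2),K,d).reshape(-1,2)
    D=np.c_[q,np.ones(len(q))]@R
    return -R.T@t,D
def atz(n,uv,z,c=None):
    o,D=ray(n,uv,c); return o+D*((z-o[2])/D[:,2])[:,None]
def proj(n,X,c=None):
    K,d,R,t=c or cam(n)
    return cv2.projectPoints(np.array(X,float).reshape(-1,3),cv2.Rodrigues(R)[0],t,K,d)[0].reshape(-1,2)
def tri(l):
    A=np.zeros((3,3));b=np.zeros(3)
    for o,D in l:
        D=D/np.linalg.norm(D);M=np.eye(3)-np.outer(D,D);A+=M;b+=M@o
    return np.linalg.solve(A,b)
def shot(n,f):
    im=imaging.snapshot(n); cv2.imwrite("pics/"+f,im[:,:,::-1]); return im
E
python3 - <<'E'
from h import *
np.set_printoptions(precision=3,suppress=True)
print(telemetry.sense())
for n in("scene","side","wrist"):
    shot(n,n+"0.png"); c=cam(n); print(n,c[0][0,0],c[1],-c[2].T@c[3])
for n in("scene","side"):
  for t in("spigot_top","pin_top","cap_bar","cap_knob","hook_seat","lever_balance","lever_bore","lever_eye","hook_stand","cap"):
    print(n,t,[(np.round(d["position"]),round(d["p"],2)) for d in imaging.tip_of(n,t)][:4])
E
```

```text
{'time_s': 0.0, 'qpos': array([62.963,  5.039, 78.623, -0.001, 96.461, -5.908]), 'qd': array([ 0.001, -0.026, -0.052, -0.105,  0.008, -0.036]), 'joint_efforts': array([  0.   , -34.019, -30.243,   0.072,   0.033,  -0.   ]), 'tcp_pos': array([0.198, 0.513, 0.404]), 'tool_rot': array([-179.877,   -0.012,  158.871]), 'contact_force': array([-0.79 ,  0.316,  0.204]), 'moment': array([0.021, 0.045, 0.003]), 'grasp_force': 0.0, 'grip_width': 0.09419498261391386}
scene 535.4460367635672 [-0.014  0.     0.     0.     0.   ] [-0.368 -0.695  1.012]
side 437.77340468176055 [0.009 0.    0.    0.    0.   ] [ 0.195 -0.595  0.659]
wrist 366.61042180779503 [-0.013  0.     0.     0.     0.   ] [0.122 0.542 0.384]
scene spigot_top [(array([326., 261.]), 0.89)]
scene pin_top [(array([287., 243.]), 0.65)]
scene cap_bar [(array([325., 240.]), 0.77), (array([350., 241.]), 0.69), (array([346., 241.]), 0.55)]
scene cap_knob [(array([348., 235.]), 0.69), (array([326., 240.]), 0.65)]
scene hook_seat [(array([258., 178.]), 0.87)]
scene lever_balance [(array([376., 337.]), 0.83)]
scene lever_bore [(array([392., 354.]), 0.88)]
scene lever_eye [(array([339., 331.]), 0.87)]
scene hook_stand [(array([270., 221.]), 0.62)]
scene cap [(array([342., 263.]), 0.65), (array([326., 272.]), 0.64), (array([283., 242.]), 0.26)]
side spigot_top [(array([319., 278.]), 0.59)]
side pin_top [(array([284., 244.]), 0.61)]
side cap_bar [(array([313., 248.]), 0.79)]
side cap_knob [(array([356., 250.]), 0.54), (array([333., 403.]), 0.2)]
side hook_seat [(array([276., 161.]), 0.56)]
side lever_balance [(array([333., 404.]), 0.7), (array([300., 276.]), 0.21)]
side lever_bore [(array([353., 433.]), 0.95)]
side lever_eye [(array([288., 373.]), 0.8)]
side hook_stand [(array([291., 214.]), 0.57)]
side cap [(array([291., 216.]), 0.74), (array([321., 290.]), 0.71), (array([356., 280.]), 0.56)]
```

```bash
python3 - <<'E'
import cv2
for n in("scene","side"):
    im=cv2.imread(f"pics/{n}0.png"); y=(140,400) if n=="scene" else (120,460)
    im=im[y[0]:y[1],200:480]; s=min(800/im.shape[1],600/im.shape[0]); cv2.imwrite(f"pics/{n}0c.png",cv2.resize(im,None,fx=s,fy=s,interpolation=2)); print(s)
E
```

```text
2.3076923076923075
1.7647058823529411
```

View pics/scene0c.png

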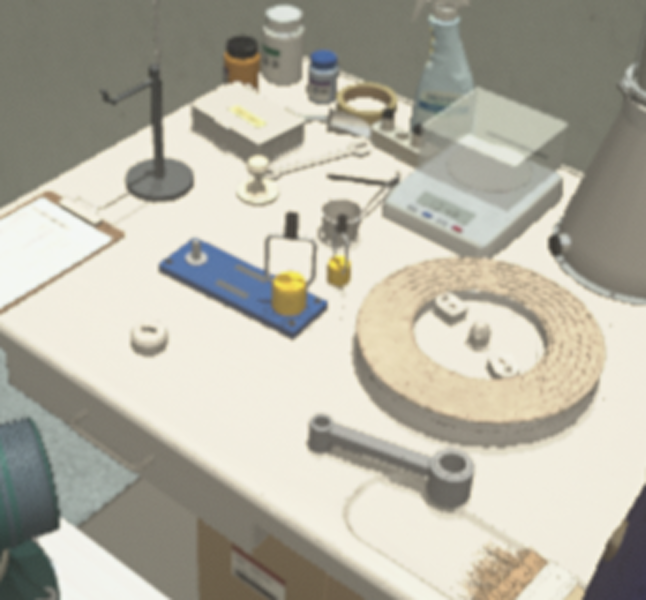

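View pics/side0c.png

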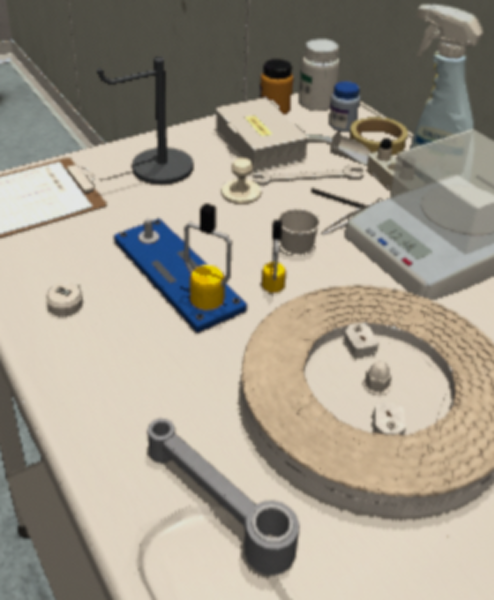

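The capped cup on the blue plate (knob at scene (326,238), side (318,243)) is the one meant. The look-alike is the small cap standing on the table at scene (348,236) / side (357,250). The hook tip is at scene (246,182), the lever boss at (395,340) and its eye at (339,325).

```bash
python3 - <<'E'
from h import *
np.set_printoptions(precision=3,suppress=True)
P={"pin":((287,243),(284,244)),"knob":((326,239),(318,243)),"seat":((258,178),(276,161)),"bore":((392,354),(353,433)),"eye":((339,331),(288,373)),"bal":((376,337),(333,404)),"foot":((270,221),(291,214)),"capo":((326,272),(321,290))}
Z=dict(pin=.046,knob=.123,seat=.174,bore=0,eye=0,bal=.027,foot=0,capo=.015)
for k,(a,b) in P.items():
    print(k,tri([(r[0],r[1][0]) for r in(ray("scene",a),ray("side",b))]),atz("scene",a,Z[k])[0],atz("side",b,Z[k])[0])
for n in("scene","side"):
    im=cv2.imread(f"pics/{n}0.png"); h=cv2.cvtColor(im,cv2.COLOR_BGR2HSV)
    m=cv2.inRange(h,(105,130,40),(125,255,255)); m[:205]=0
    k,l,s,_=cv2.connectedComponentsWithStats(m); i=1+s[1:,4].argmax(); ys,xs=np.nonzero(l==i); hull=cv2.convexHull(np.c_[xs,ys].astype(np.int32)).reshape(-1,2)
    W=atz(n,hull,.015)[:,:2]*1000; print(n,cv2.minAreaRect(W.astype(np.float32)))
E
```

```text
pin [0.542 0.173 0.056] [0.552 0.182 0.046] [0.548 0.187 0.046]
knob [0.557 0.039 0.134] [0.564 0.044 0.123] [0.568 0.057 0.123]
seat [0.614 0.358 0.176] [0.612 0.357 0.174] [0.618 0.365 0.174]
bore [ 0.45  -0.27  -0.017] [ 0.437 -0.276  0.   ] [ 0.443 -0.279  0.   ]
eye [ 0.397 -0.139  0.02 ] [ 0.411 -0.13   0.   ] [ 0.404 -0.122  0.   ]
bal [ 0.434 -0.229  0.026] [ 0.435 -0.227  0.027] [ 0.433 -0.233  0.027]
foot [0.643 0.344 0.011] [0.646 0.348 0.   ] [0.657 0.368 0.   ]
capo [ 0.57   0.045 -0.001] [0.555 0.033 0.015] [0.561 0.03  0.015]Traceback (most recent call last):
  File "<stdin>", line 10, in <module>
ValueError: attempt to get argmax of an empty sequence
```

View pics/wrist0.png

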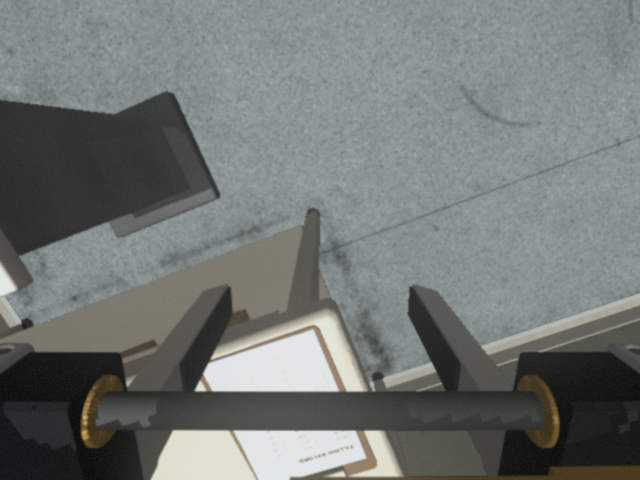

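The wrist camera so far shows only floor and the clipboard, with the fingers at the bottom of the picture. Next I work out the cap and stand yaws and the first move.

```bash
cat >> h.py <<'E'
def plan(p,yaw,n):
    "rows from measured pose to TCP p (m), pointing down with yaw (deg)"
    s=telemetry.sense(); p0=np.array(s["tcp_pos"]); R0=Ro.from_euler("xyz",s["tool_rot"],degrees=True)
    R1=Ro.from_euler("xyz",[180,0,yaw],degrees=True); rv=(R0.inv()*R1).as_rotvec()
    R=R0
    for i in range(n):
        sh=R.inv().apply((np.array(p)-p0)/n)*1000
        print(np.round(sh,1),np.round(rv/n,4)); R=R*Ro.from_rotvec(rv/n)
E
python3 - <<'E'
from h import *
np.set_printoptions(precision=3,suppress=True)
def z2(n,a,za): return atz(n,a,za)
print("bail sc",z2("scene",[(316,243),(336.5,244)],.118)); 
print("bail sd",z2("side",[(305,250),(331,258)],.118))
print("stand sc",z2("scene",[(245,182)],.196),z2("scene",[(266.7,170.3)],.19))
print("stand sd",z2("side",[(256.7,162.5)],.196),z2("side",[(290,154)],.19))
c=cam("wrist");s=telemetry.sense();R=Ro.from_euler("xyz",s["tool_rot"],degrees=True).as_matrix()
print(c[2]@R, R.T@(-c[2].T@c[3]-s["tcp_pos"]))
plan([.63,.09,.43],180,13)
for n in("scene","side"):
    im=cv2.imread(f"pics/{n}0.png"); h=cv2.cvtColor(im,cv2.COLOR_BGR2HSV); print(h[262,297] if n=="scene" else h[280,295])
E
```

```text
bail sc [[0.537 0.057 0.118]
 [0.571 0.012 0.118]]
bail sd [[0.536 0.054 0.118]
 [0.569 0.004 0.118]]
stand sc [[0.545 0.341 0.196]] [[0.644 0.351 0.19 ]]
stand sd [[0.554 0.336 0.196]] [[0.653 0.354 0.19 ]]
[[-0.     1.     0.   ]
 [-0.96  -0.    -0.281]
 [-0.281 -0.     0.96 ]] [ 0.082 -0.001  0.019]
[-42.7 -18.4  -1.9] [ 0.     0.    -0.028]
[-42.2 -19.6  -1.9] [ 0.     0.    -0.028]
[-41.6 -20.8  -1.9] [ 0.     0.    -0.028]
[-41.  -21.9  -1.9] [ 0.     0.    -0.028]
[-40.4 -23.1  -1.9] [ 0.     0.    -0.028]
[-39.7 -24.2  -1.9] [ 0.     0.    -0.028]
[-39.  -25.3  -1.9] [ 0.     0.    -0.028]
[-38.2 -26.4  -1.9] [ 0.     0.    -0.028]
[-37.5 -27.5  -1.9] [ 0.     0.    -0.028]
[-36.7 -28.6  -1.9] [ 0.     0.    -0.028]
[-35.9 -29.6  -1.9] [ 0.     0.    -0.028]
[-35.  -30.6  -1.9] [ 0.     0.    -0.028]
[-34.1 -31.6  -1.9] [ 0.     0.    -0.028]
[108  43 141]
[108 173 121]
```

```bash
python3 - <<'E'
from h import *
np.set_printoptions(precision=3,suppress=True)
plan([.65,.13,.43],216,12)
E
```

```text
[-46.6 -16.2  -2.1] [ 0.     0.    -0.083]
[-45.1 -20.   -2.1] [ 0.     0.    -0.083]
[-43.3 -23.7  -2.1] [ 0.     0.    -0.083]
[-41.2 -27.2  -2.1] [ 0.     0.    -0.083]
[-38.8 -30.5  -2.1] [ 0.     0.    -0.083]
[-36.1 -33.6  -2.1] [ 0.     0.    -0.083]
[-33.2 -36.5  -2.1] [ 0.     0.    -0.083]
[-30.1 -39.1  -2.1] [ 0.     0.    -0.083]
[-26.7 -41.5  -2.1] [ 0.     0.    -0.083]
[-23.2 -43.6  -2.1] [ 0.     0.    -0.083]
[-19.5 -45.4  -2.1] [ 0.     0.    -0.083]
[-15.6 -46.8  -2.1] [ 0.     0.    -0.083]
```

Call:
servo_tool(series=[[[-46.6,-16.2,-2.1,0,0,-0.083,0],[-45.1,-20,-2.1,0,0,-0.083,0],[-43.3,-23.7,-2.1,0,0,-0.083,0],[-41.2,-27.2,-2.1,0,0,-0.083,0],[-38.8,-30.5,-2.1,0,0,-0.083,0],[-36.1,-33.6,-2.1,0,0,-0.083,0],[-33.2,-36.5,-2.1,0,0,-0.083,0],[-30.1,-39.1,-2.1,0,0,-0.083,0],[-26.7,-41.5,-2.1,0,0,-0.083,0],[-23.2,-43.6,-2.1,0,0,-0.083,0],[-19.5,-45.4,-2.1,0,0,-0.083,0],[-15.6,-46.8,-2.1,0,0,-0.083,0]]])

```text
time_s: 2.35
tcp_pos: [0.6512, 0.1283, 0.43]
tool_rot: [180.0, 0.0, -143.9]
contact_force: [-0.2, 1.2, 0.5]
grip_width: 0.0942
grasp_force: 0.0
```

Call:
servo_tool(series=[[[0,0,0,0,0,0,0],[0,0,0,0,0,0,0]]])

```text
time_s: 2.55
tcp_pos: [0.6507, 0.1289, 0.4287]
tool_rot: [179.9, -0.1, -144.2]
contact_force: [-0.8, -0.3, -0.7]
grip_width: 0.094
grasp_force: 0.0
```

```bash
python3 - <<'E'
from h import *
np.set_printoptions(precision=3,suppress=True)
c=cam("wrist"); print(telemetry.sense()["tcp_pos"],telemetry.sense()["tool_rot"]); shot("wrist","w1.png")
for t,z in(("spigot_top",.046),("pin_top",.046),("cap_bar",.118),("cap_knob",.138),("hook_seat",.174)):
    print(t,[(np.round(d["position"]),round(d["p"],2),atz("wrist",d["position"],z,c)[0]) for d in imaging.tip_of("wrist",t)][:4])
E
```

```text
[0.651 0.129 0.429] [ 179.912   -0.08  -144.211]
spigot_top []
pin_top [(array([434., 177.]), 0.96, array([0.547, 0.192, 0.046]))]
cap_bar [(array([295.,  72.]), 0.82, array([0.556, 0.038, 0.118])), (array([236., 171.]), 0.68, array([0.641, 0.041, 0.118])), (array([294.,  61.]), 0.43, array([0.55 , 0.033, 0.118]))]
cap_knob [(array([228., 171.]), 0.81, array([0.64 , 0.039, 0.138])), (array([294.,  62.]), 0.7, array([0.553, 0.037, 0.138]))]
hook_seat []
```

View pics/w1.png

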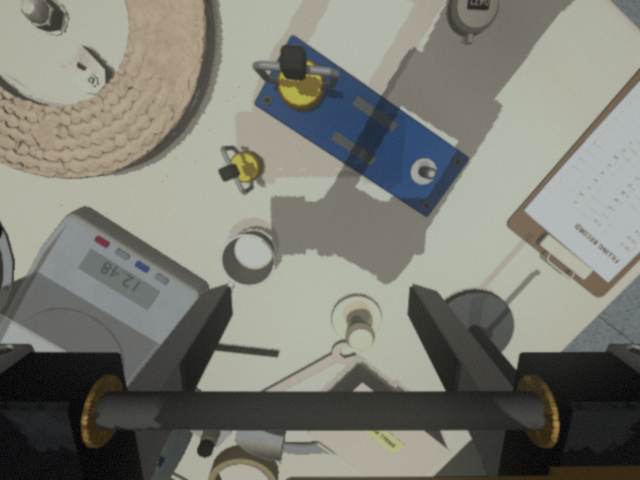

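The wrist picture shows the real cap on the plate: knob at (293,60), bar running from (262,68) to (335,73). The look-alike small cap lies beside it at (240,165), and the pin is at (427,174). Now a close crop and a blue-plate fit.

```bash
python3 - <<'E'
from h import *
from scipy.optimize import least_squares
np.set_printoptions(precision=3,suppress=True)
im=cv2.imread("pics/w1.png"); cv2.imwrite("pics/w1c.png",cv2.resize(im[30:120,240:360],None,fx=6,fy=6,interpolation=2))
h=cv2.cvtColor(im,cv2.COLOR_BGR2HSV); m=cv2.inRange(h,(104,140,20),(122,255,255)); m[260:]=0
k,l,s,_=cv2.connectedComponentsWithStats(m); i=1+s[1:,4].argmax(); ys,xs=np.nonzero(l==i); print(s[i])
hull=cv2.convexHull(np.c_[xs,ys].astype(np.int32)).reshape(-1,2)
c=cam("wrist"); print("cam",-c[2].T@c[3])
print("plate@15",cv2.minAreaRect((atz("wrist",hull,.015,c)[:,:2]*1000).astype(np.float32)))
print("pin",atz("wrist",[(430,174),(427,174)],.046,c))
print("bar",atz("wrist",[(262,68),(335,73)],.118,c))
E
```

```text
[ 371  114   74   83 2525]
cam [0.583 0.082 0.411]
plate@15 ((545.7077026367188, 163.63961791992188), (71.31502532958984, 60.50376510620117), 2.046658992767334)
pin [[0.545 0.189 0.046]
 [0.547 0.186 0.046]]
bar [[0.567 0.018 0.118]
 [0.538 0.064 0.118]]
```

View pics/w1c.png

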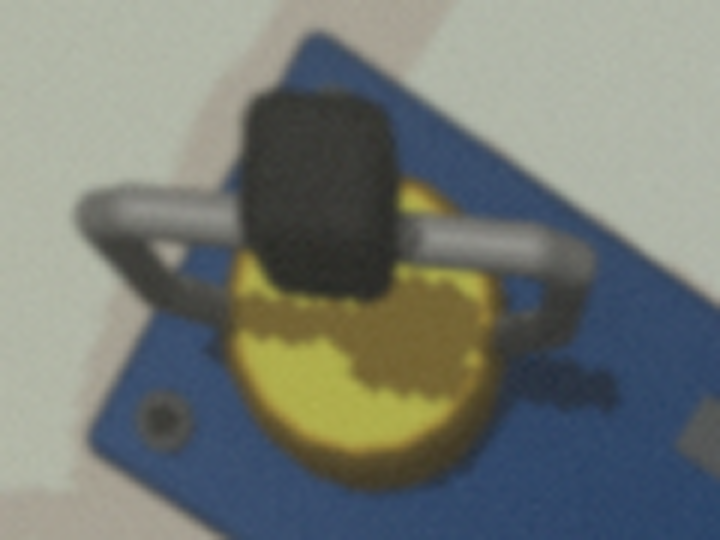

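```bash
python3 - <<'E'
from h import *
np.set_printoptions(precision=4,suppress=True)
c=cam("wrist")
B=atz("wrist",[(254.2,65),(338.3,71.7)],.121,c); d=B[1]-B[0]; print("bar",B,B.mean(0),np.linalg.norm(d),"cap yaw",np.degrees(np.arctan2(-d[0],d[1])))
k=atz("wrist",[(293.3,50)],.155,c);print("knobtop",k)
im=cv2.imread("pics/w1.png"); h=cv2.cvtColor(im,cv2.COLOR_BGR2HSV); m=cv2.inRange(h,(100,90,20),(125,255,255)); m[230:]=0;m[:,480:]=0;m[:,:250]=0
m=cv2.morphologyEx(m,cv2.MORPH_OPEN,np.ones((3,3)))
ys,xs=np.nonzero(m); hull=cv2.convexHull(np.c_[xs,ys].astype(np.int32)).reshape(-1,2)
print(cv2.minAreaRect((atz("wrist",hull,.015,c)[:,:2]*1000).astype(np.float32)))
C=atz("wrist",[(292.5,35.5),(255,103.5),(430,216),(468,157)],.015,c); print(C,C.mean(0),[np.linalg.norm(C[i]-C[i-1]) for i in range(4)])
cy=C[2]+C[3]-C[0]-C[1]; print("fix yaw",np.degrees(np.arctan2(-cy[0],cy[1]))); u=cy/np.linalg.norm(cy); print("spig",C.mean(0)-.075*u,"pin",C.mean(0)+.075*u)
E
```

```text
bar [[0.5687 0.0134 0.121 ]
 [0.5365 0.0652 0.121 ]] [0.5526 0.0393 0.121 ] 0.060989950101900246 cap yaw 31.796031232611195
knobtop [[0.5486 0.0367 0.155 ]]
((549.5137939453125, 113.56629180908203), (73.75560760498047, 216.5897216796875), 3.903690814971924)
[[0.52   0.0038 0.015 ]
 [0.5929 0.0084 0.015 ]
 [0.5767 0.2277 0.015 ]
 [0.5051 0.2187 0.015 ]] [0.5487 0.1147 0.015 ] [np.float64(0.2153608106753246), np.float64(0.07312121106267003), np.float64(0.2198876027840313), np.float64(0.07221985626021915)]
fix yaw 4.100507457530672
spig [0.554  0.0399 0.015 ] pin [0.5433 0.1895 0.015 ]
```

```bash
python3 - <<'E'
from h import *
np.set_printoptions(precision=3,suppress=True)
plan([.552,.0385,.385],212,4)
E
```

```text
[33.2 -4.5 11.4] [-0.     0.     0.018]
[33.2 -5.1 11.4] [-0.     0.     0.018]
[33.1 -5.7 11.4] [-0.     0.     0.018]
[32.9 -6.2 11.4] [-0.     0.     0.018]
```

Call:
servo_tool(series=[[[33.2,-4.5,11.4,0,0,0.018,0],[33.2,-5.1,11.4,0,0,0.018,0],[33.1,-5.7,11.4,0,0,0.018,0],[32.9,-6.2,11.4,0,0,0.018,0],[0,0,0,0,0,0,0],[0,0,0,0,0,0,0]]])

```text
time_s: 3.45
tcp_pos: [0.5521, 0.0377, 0.3849]
tool_rot: [-180.0, 0.1, -148.2]
contact_force: [-0.4, 0.4, 0.8]
grip_width: 0.094
grasp_force: 0.0
```

```bash
python3 - <<'E'
from h import *
np.set_printoptions(precision=4,suppress=True)
c=cam("wrist"); s=telemetry.sense();shot("wrist","w2.png")
print(s["tcp_pos"],s["tool_rot"],"knob exp",proj("wrist",[[.551,.038,.155],[.552,.039,.121]],c), "grasp axis",proj("wrist",[[*s["tcp_pos"][:2],.155]],c))
for t in ("cap_bar","cap_knob"): print(t,[(np.round(d["position"]),round(d["p"],2)) for d in imaging.tip_of("wrist",t)])
E
```

```text
[0.5521 0.0377 0.3849] [-179.9869    0.0791 -148.1781] knob exp [[322.1084 277.8471]
 [322.287  262.1517]] grasp axis [[320.8141 279.0224]]
cap_bar [(array([320., 263.]), 0.92), (array([255., 333.]), 0.82)]
cap_knob [(array([253., 341.]), 0.83), (array([319., 271.]), 0.7)]
```

View pics/w2.png

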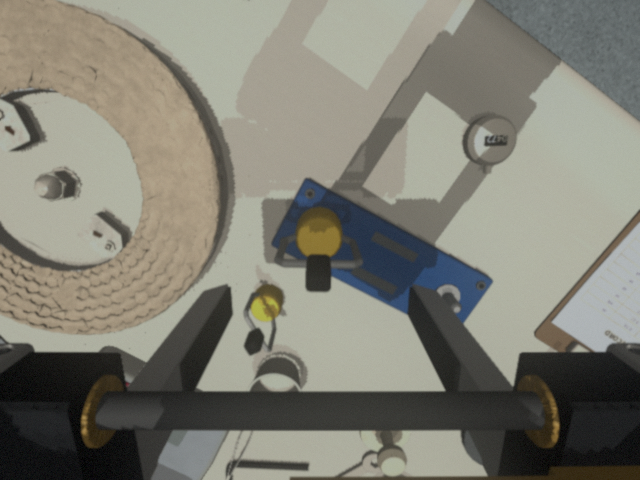

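The knob (318,279) sits on the grasp axis (321,279) and the bar is horizontal in the picture, so it is aligned. The look-alike at (253,341) is clear of the fingers. Descend and grip.

Call:
servo_tool(series=[[[0,0,30,0,0,0,0],[0,0,28,0,0,0,0],[0,0,0,0,0,0,255],[0,0,0,0,0,0,255],[0,0,0,0,0,0,255],[0,0,0,0,0,0,255],[0,0,0,0,0,0,255],[0,0,0,0,0,0,255],[0,0,0,0,0,0,255],[0,0,0,0,0,0,255]]], newtons=25)

```text
time_s: 4.6
tcp_pos: [0.5527, 0.0373, 0.3264]
tool_rot: [-180.0, 0.0, -148.2]
contact_force: [0.5, 0.4, -0.7]
grip_width: 0.0333
grasp_force: 0.0
```

Call:
servo_tool(series=[[[0,0,0,0,0,0,255],[0,0,0,0,0,0,255],[0,0,0,0,0,0,255],[0,0,0,0,0,0,255],[0,0,0,0,0,0,255]]])

```text
time_s: 5.1
tcp_pos: [0.5528, 0.0373, 0.3262]
tool_rot: [180.0, -0.0, -148.2]
contact_force: [0.2, -0.1, -0.4]
grip_width: 0.0156
grasp_force: 25.0
```

Call:
servo_tool(series=[[[0,0,-20,0,0,0,255],[0,0,-30,0,0,0,255],[0,0,-35,0,0,0,255],[0,0,-29,0,0,0,255],[0,0,0,0,0,0,255]]])

```text
time_s: 5.6
tcp_pos: [0.553, 0.0374, 0.4457]
tool_rot: [-179.7, 0.5, -148.2]
contact_force: [0.6, -0.1, 0.0]
grip_width: 0.0161
grasp_force: 25.0
```

```bash
python3 - <<'E'
from h import *
np.set_printoptions(precision=3,suppress=True)
print(telemetry.sense()["tcp_pos"],telemetry.sense()["grip_width"],telemetry.sense()["contact_force"])
plan([.48,.33,.44],188,9)
E
```

```text
[0.553 0.037 0.446] 0.016081490840226018 [ 0.586 -0.146  0.004]
[-10.2  31.9   0.5] [-0.     0.001  0.046]
[-8.8 32.3  0.5] [-0.     0.001  0.046]
[-7.3 32.7  0.6] [-0.     0.001  0.046]
[-5.7 33.   0.6] [-0.     0.001  0.046]
[-4.2 33.2  0.6] [-0.     0.001  0.046]
[-2.7 33.4  0.6] [-0.     0.001  0.046]
[-1.1 33.5  0.6] [-0.     0.001  0.046]
[ 0.4 33.5  0.6] [-0.     0.001  0.046]
[ 2.  33.5  0.6] [-0.     0.001  0.046]
```

Call:
servo_tool(series=[[[-10.2,31.9,0.5,0,0,0.046,255],[-8.8,32.3,0.5,0,0,0.046,255],[-7.3,32.7,0.6,0,0,0.046,255],[-5.7,33,0.6,0,0,0.046,255],[-4.2,33.2,0.6,0,0,0.046,255],[-2.7,33.4,0.6,0,0,0.046,255],[-1.1,33.5,0.6,0,0,0.046,255],[0.4,33.5,0.6,0,0,0.046,255],[2,33.5,0.6,0,0,0.046,255],[0,0,0,0,0,0,255],[0,0,0,0,0,0,255]]])

```text
time_s: 6.7
tcp_pos: [0.4794, 0.3303, 0.4331]
tool_rot: [-179.9, -0.2, -171.8]
contact_force: [0.2, -0.9, -1.3]
grip_width: 0.0159
grasp_force: 25.0
```

```bash
python3 - <<'E'
from h import *
np.set_printoptions(precision=4,suppress=True)
c=cam("wrist"); s=telemetry.sense();shot("wrist","w3.png");print(s["tcp_pos"],s["tool_rot"])
print(proj("wrist",[[.5495,.3385,.196],[.6485,.3525,.19],[.604,.346,.174]],c))
for t in ("hook_seat","hook_stand","cap_bar"): print(t,[(np.round(d["position"]),round(d["p"],2)) for d in imaging.tip_of("wrist",t)])
E
```

```text
[0.4794 0.3303 0.4331] [-179.9012   -0.1563 -171.8046]
[[318.6133 372.185 ]
 [318.4579 477.6689]
 [318.3859 415.497 ]]
hook_seat [(array([332., 421.]), 0.95), (array([328., 354.]), 0.26)]
hook_stand []
cap_bar [(array([320., 298.]), 0.86), (array([320., 245.]), 0.16)]
```

View pics/w3.png

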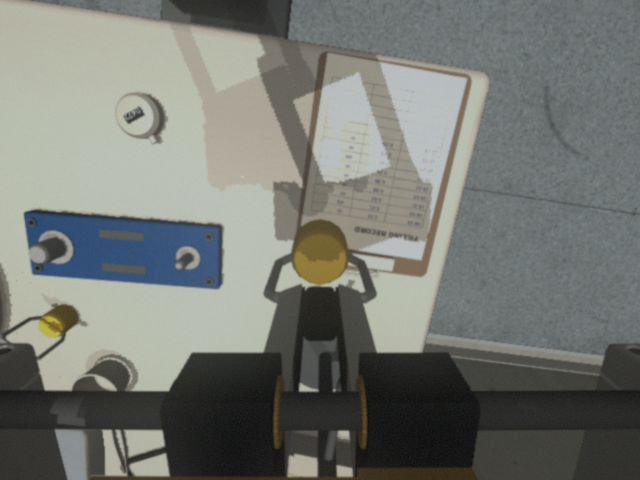

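The cap is held upright (cup at (320,250)). Beyond it, between the fingers, the hook wire runs from about (323,357) to (332,460). The fixture is visible uncovered, with the spigot at (40,255) and the pin at (183,263). I enlarge the hook part.

```bash
python3 - <<'E'
import cv2,numpy as np
im=cv2.imread("pics/w3.png"); a=cv2.resize(im[335:480,280:370],None,fx=4,fy=4,interpolation=2); a=np.clip(a*2.2,0,255).astype(np.uint8)
b=cv2.resize(im[225:275,20:100],None,fx=5,fy=5,interpolation=2);b2=cv2.resize(im[240:290,160:220],None,fx=5,fy=5,interpolation=2)
o=np.zeros((580,780,3),np.uint8);o[:580,:360]=a;o[:250,370:770]=b;o[260:510,370:670]=b2;cv2.imwrite("pics/w3c.png",o)
E
```

```text
(no output)
```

View pics/w3c.png

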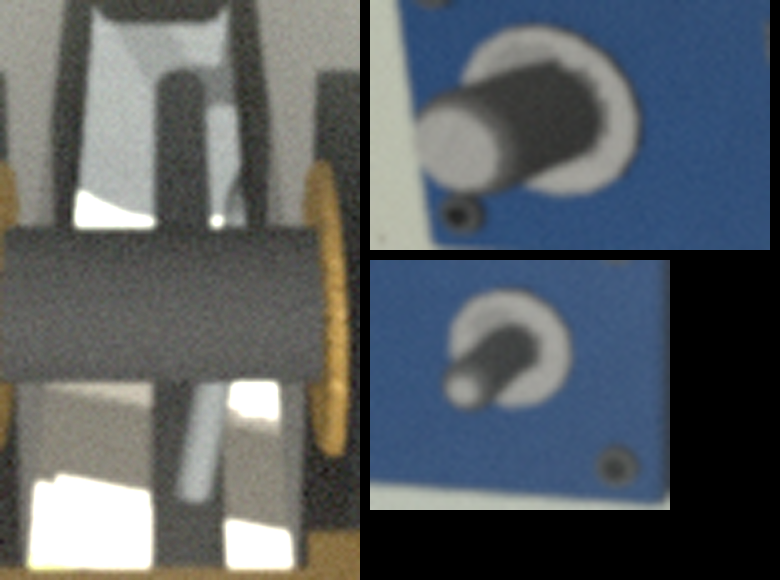

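```bash
python3 - <<'E'
from h import *
np.set_printoptions(precision=4,suppress=True)
c=cam("wrist");s=telemetry.sense();print(s["tcp_pos"],s["tool_rot"])
t=atz("wrist",[(325.3,353.5)],.195,c);w=atz("wrist",[(325.5,385),(327.5,436)],.172,c);print(t,w)
d=w[1]-w[0];print(np.degrees(np.arctan2(d[1],d[0])))
print("spig,pin",atz("wrist",[(37.6,255),(179.2,265.6)],.046,c))
E
```

```text
[0.48   0.3288 0.4348] [-179.973    -0.019  -171.9983]
[[0.5373 0.3399 0.195 ]] [[0.5795 0.3465 0.172 ]
 [0.6277 0.3551 0.172 ]]
10.162980213781644
spig,pin [[0.5563 0.0351 0.046 ]
 [0.5471 0.1858 0.046 ]]
```

```bash
python3 - <<'E'
from h import *
np.set_printoptions(precision=3,suppress=True)
plan([.505,.3325,.419],189,2);print()
s=telemetry.sense()
R=Ro.from_euler("xyz",[180,0,189],degrees=True);print(R.inv().apply([.596-.505,.348-.3325,0])*1000)
E
```

```text
[-12.6   0.1   7.9] [-0.    -0.    -0.009]
[-12.6  -0.    7.9] [-0.    -0.    -0.009]

[-92.304   1.074   0.   ]
```

Call:
servo_tool(series=[[[-6,0,8,0,0,-0.009,255],[-6,0,8,0,0,-0.009,255],[-13,0,0,0,0,0,255],[-18,0,0,0,0,0,255],[-18,0,0,0,0,0,255],[-18,0.5,0,0,0,0,255],[-18,0.5,0,0,0,0,255],[-13,0,0,0,0,0,255],[-7,0,0,0,0,0,255],[0,0,0,0,0,0,255]]])

```text
time_s: 7.9
tcp_pos: [0.5961, 0.3489, 0.4175]
tool_rot: [-180.0, -0.1, -170.9]
contact_force: [0.1, -0.3, -1.7]
grip_width: 0.0158
grasp_force: 25.0
```

```bash
python3 - <<'E'
from h import *
np.set_printoptions(precision=4,suppress=True)
s=telemetry.sense();print(s["tcp_pos"],s["contact_force"],s["moment"])
a=shot("scene","s4.png");b=shot("side","d4.png")
a=cv2.resize(a[130:230,220:320],None,fx=4,fy=4,interpolation=2);b=cv2.resize(b[100:230,230:330],None,fx=4,fy=4,interpolation=2)
o=np.zeros((520,800,3),np.uint8);o[:400,:400]=a;o[:520,400:]=b;cv2.imwrite("pics/h4.png",o[:,:,::-1])
E
```

```text
[0.5961 0.3489 0.4175] [ 0.1076 -0.3461 -1.6696] [ 0.0177  0.0452 -0.0436]
```

View pics/h4.png

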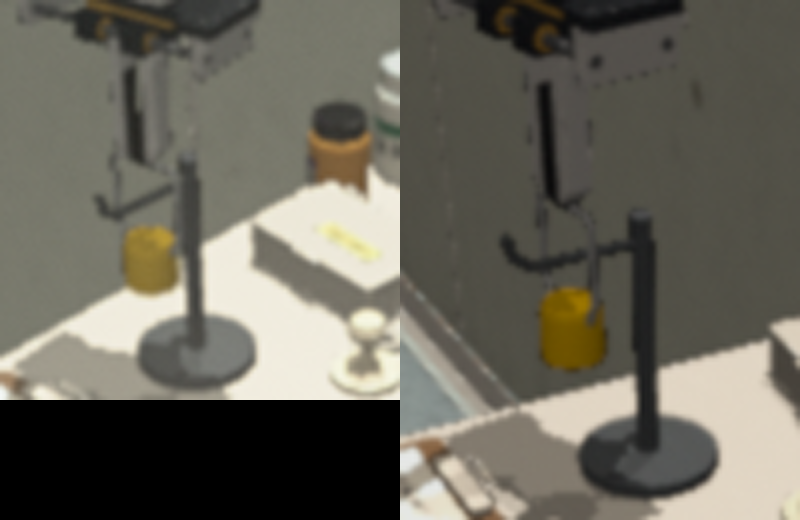

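The wire passes through the bail window in both views (scene crop: tip at (103,205), post at (188,165), cup at (150,260)). Lower it.

Call:
servo_tool(series=[[[0,0,15,0,0,0,255],[0,0,13,0,0,0,255],[0,0,3,0,0,0,255],[0,0,2,0,0,0,255],[0,0,0,0,0,0,255]]])

```text
time_s: 8.5
tcp_pos: [0.5948, 0.3493, 0.3857]
tool_rot: [-180.0, -0.0, -170.9]
contact_force: [-1.0, 0.9, -0.7]
grip_width: 0.0155
grasp_force: 25.0
```

Call:
servo_tool(series=[[[0,0,1.5,0,0,0,255],[0,0,0,0,0,0,255]]])

```text
time_s: 8.7
tcp_pos: [0.595, 0.3493, 0.3851]
tool_rot: [180.0, 0.1, -170.9]
contact_force: [0.5, -0.8, -0.5]
grip_width: 0.0158
grasp_force: 25.0
```

Call:
servo_tool(series=[[[0,0,1.5,0,0,0,255],[0,0,1.5,0,0,0,255],[0,0,0,0,0,0,255]]])

```text
time_s: 9.0
tcp_pos: [0.595, 0.3492, 0.382]
tool_rot: [180.0, 0.0, -170.9]
contact_force: [0.5, -0.2, -0.1]
grip_width: 0.0159
grasp_force: 25.0
```

Call:
servo_tool(series=[[[0,0,1.0,0,0,0,255],[0,0,0,0,0,0,255]]])

```text
time_s: 9.2
tcp_pos: [0.5949, 0.3492, 0.3817]
tool_rot: [180.0, 0.1, -170.9]
contact_force: [-0.6, -0.4, 4.0]
grip_width: 0.0155
grasp_force: 25.0
```

Call:
servo_tool(series=[[[0,0,0,0,0,0,100],[0,0,0,0,0,0,100],[0,0,0,0,0,0,100],[0,0,0,0,0,0,100],[0,0,0,0,0,0,100],[0,0,0,0,0,0,100],[0,0,-20,0,0,0,100],[0,0,-30,0,0,0,100],[0,0,-25,0,0,0,0],[0,0,0,0,0,0,0]]])

```text
time_s: 10.2
tcp_pos: [0.5947, 0.3492, 0.461]
tool_rot: [179.8, 0.5, -170.9]
contact_force: [-0.1, 1.1, 0.9]
grip_width: 0.0695
grasp_force: 0.0
```

```bash
python3 - <<'E'
from h import *
np.set_printoptions(precision=4,suppress=True)
s=telemetry.sense();print(s["tcp_pos"],s["contact_force"])
a=shot("scene","s5.png");b=shot("side","d5.png")
a=cv2.resize(a[130:230,220:320],None,fx=4,fy=4,interpolation=2);b=cv2.resize(b[100:230,230:330],None,fx=4,fy=4,interpolation=2)
o=np.zeros((520,800,3),np.uint8);o[:400,:400]=a;o[:520,400:]=b;cv2.imwrite("pics/h5.png",o[:,:,::-1])
# lever estimates
plan([.46,-.20,.43],180,12)
E
```

```text
[0.5947 0.3492 0.461 ] [-0.1449  1.0896  0.8843]
[ 18.4 -43.4   2.1] [0.     0.0001 0.0133]
[ 17.8 -43.7   2.1] [0.     0.0001 0.0133]
[ 17.2 -43.9   2.1] [0.     0.0001 0.0133]
[ 16.6 -44.1   2.1] [0.     0.0001 0.0133]
[ 16.  -44.3   2.1] [0.     0.0001 0.0133]
[ 15.4 -44.5   2.1] [0.     0.0001 0.0133]
[ 14.9 -44.7   2.1] [0.     0.0001 0.0133]
[ 14.3 -44.9   2.1] [0.     0.0001 0.0133]
[ 13.7 -45.1   2.1] [0.     0.0001 0.0133]
[ 13.1 -45.3   2.1] [0.     0.0001 0.0133]
[ 12.5 -45.5   2.1] [0.     0.0001 0.0133]
[ 11.9 -45.6   2.1] [0.     0.0001 0.0133]
```

View pics/h5.png

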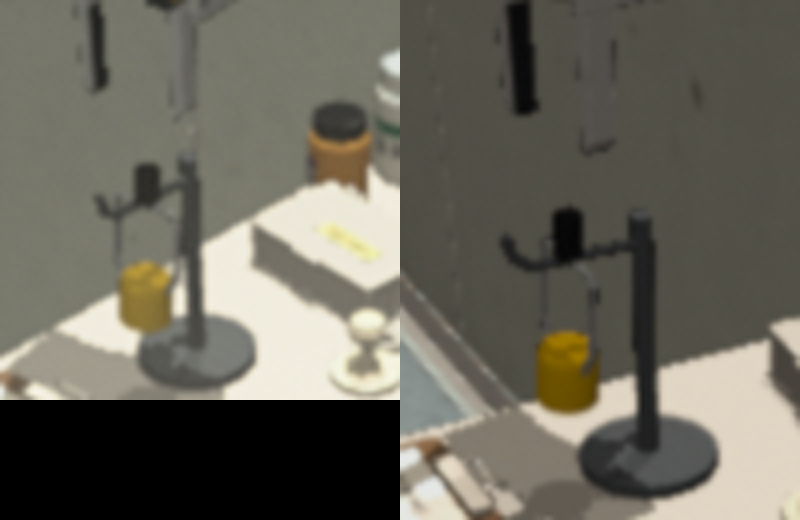

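The cap hangs freely on the hook (knob above the wire at side crop (567,235), cup at (567,370)). Now on to the lever.

```bash
python3 - <<'E'
from h import *
np.set_printoptions(precision=3,suppress=True)
plan([.44,-.24,.42],102,13)
E
```

```text
[ 19.  -42.9   2.7] [0.    0.    0.117]
[ 13.8 -44.8   2.7] [0.    0.    0.117]
[  8.5 -46.1   2.7] [0.    0.    0.117]
[  3.1 -46.8   2.7] [0.    0.    0.117]
[ -2.4 -46.8   2.7] [0.    0.    0.117]
[ -7.9 -46.2   2.7] [0.    0.    0.117]
[-13.2 -45.    2.7] [0.    0.    0.117]
[-18.4 -43.1   2.7] [0.    0.    0.117]
[-23.3 -40.7   2.7] [0.    0.    0.117]
[-27.9 -37.7   2.7] [0.    0.    0.117]
[-32.1 -34.2   2.7] [0.    0.    0.117]
[-35.8 -30.2   2.7] [0.    0.    0.117]
[-39.1 -25.8   2.7] [0.    0.    0.117]
```

Call:
servo_tool(series=[[[19,-42.9,2.7,0,0,0.117,0],[13.8,-44.8,2.7,0,0,0.117,0],[8.5,-46.1,2.7,0,0,0.117,0],[3.1,-46.8,2.7,0,0,0.117,0],[-2.4,-46.8,2.7,0,0,0.117,0],[-7.9,-46.2,2.7,0,0,0.117,0],[-13.2,-45,2.7,0,0,0.117,0],[-18.4,-43.1,2.7,0,0,0.117,0],[-23.3,-40.7,2.7,0,0,0.117,0],[-27.9,-37.7,2.7,0,0,0.117,0],[-32.1,-34.2,2.7,0,0,0.117,0],[-35.8,-30.2,2.7,0,0,0.117,0]]])

```text
time_s: 11.5
tcp_pos: [0.4507, -0.1963, 0.4204]
tool_rot: [-179.9, -0.2, 108.4]
contact_force: [0.7, 0.4, 0.3]
grip_width: 0.0939
grasp_force: 0.0
```

Call:
servo_tool(series=[[[-39.1,-25.8,2.7,0,0,0.117,0],[0,0,0,0,0,0,0],[0,0,0,0,0,0,0]]])

```text
time_s: 11.8
tcp_pos: [0.4394, -0.2408, 0.418]
tool_rot: [-179.9, -0.2, 101.9]
contact_force: [-0.5, 0.8, 0.5]
grip_width: 0.094
grasp_force: 0.0
```

```bash
python3 - <<'E'
from h import *
np.set_printoptions(precision=4,suppress=True)
c=cam("wrist"); s=telemetry.sense();shot("wrist","w6.png");print(s["tcp_pos"],s["tool_rot"],s["qpos"])
for t,z in (("lever_bore",0),("lever_eye",0),("lever_balance",.027)): print(t,[(np.round(d["position"]),round(d["p"],2),atz("wrist",d["position"],z,c)[0]) for d in imaging.tip_of("wrist",t)])
im=cv2.imread("pics/w6.png"); L=imaging.masks_of("wrist","lever"); print([(round(d["p"],2),d["extent"]) for d in L])
m=L[0]["region"]; cn=cv2.findContours(m.astype(np.uint8),0,1)[0]; cv2.drawContours(im,cn,-1,(0,255,0),1); cv2.imwrite("pics/w6m.png",im)
E
```

```text
[ 0.4394 -0.2408  0.418 ] [-179.8534   -0.2243  101.8839] [-35.223   -1.308   83.5253   0.0457  98.0468 -47.1009]
lever_bore [(array([317., 248.]), 0.9, array([ 0.4428, -0.275 ,  0.    ]))]
lever_eye [(array([310., 108.]), 0.6, array([ 0.4047, -0.1316,  0.    ])), (array([314., 210.]), 0.45, array([ 0.4308, -0.2337,  0.    ]))]
lever_balance [(array([315., 211.]), 0.65, array([ 0.4306, -0.2296,  0.027 ]))]
[(0.94, [292.2, 89.8, 339.8, 283.8])]
```

View pics/w6m.png

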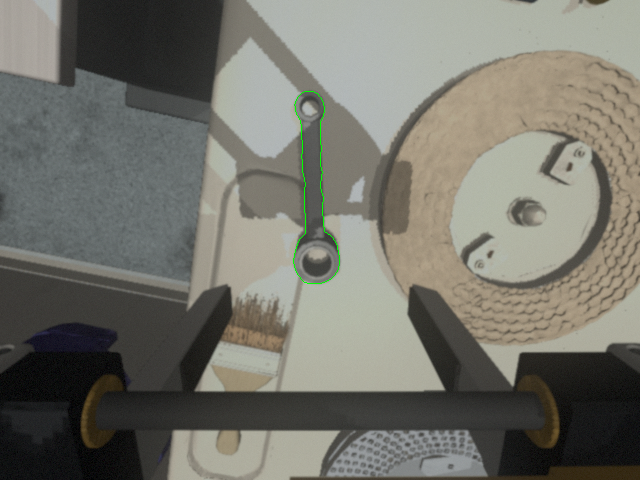

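The lever is outlined cleanly: bore top at (318,260), eye top at (310,107). The rope coil's edge at (382,200) is close, so I go in with the fingers partly closed.

```bash
python3 - <<'E'
from h import *
np.set_printoptions(precision=4,suppress=True)
c=cam("wrist");im=cv2.imread("pics/w6.png",0)
m=cv2.imread("pics/w6m.png")
# arm edges from rows between eye and boss using darkness
L=imaging.masks_of("wrist","lever")[0]["region"]
rows=range(130,225,8);mid=[[np.mean(np.nonzero(L[r,290:345])[0])+290,r] for r in rows];wid=[np.ptp(np.nonzero(L[r,290:345])[0]) for r in rows]
W=atz("wrist",mid,.034,c);f=np.polyfit(W[:,1],W[:,0],1);print(wid,"arm yaw",-np.degrees(np.arctan(f[0])),"x at y",np.polyval(f,[-.23,-.27,-.13]))
b=atz("wrist",[(318,260)],.046,c)[0];e=atz("wrist",[(310,107)],.038,c)[0];print(b,e,np.linalg.norm((b-e)[:2]),np.degrees(np.arctan2(b[0]-e[0],e[1]-b[1])))
u=(e-b)[:2];u/=np.linalg.norm(u);print("bal",b[:2]+.05*u)
E
```

```text
[np.int64(19), np.int64(19), np.int64(19), np.int64(19), np.int64(18), np.int64(19), np.int64(17), np.int64(15), np.int64(18), np.int64(18), np.int64(18), np.int64(18)] arm yaw 14.070733597372085 x at y [0.432  0.4421 0.407 ]
[ 0.4463 -0.2745  0.046 ] [ 0.4083 -0.1322  0.038 ] 0.14720359425517573 14.96102395007472
bal [ 0.4334 -0.2261]
```

```bash
python3 - <<'E'
from h import *
np.set_printoptions(precision=3,suppress=True)
plan([.4315,-.2266,.30],104.6,4)
E
```

```text
[ 3.5 -1.5 30.1] [ 0.    -0.    -0.011]
[ 3.5 -1.5 30.1] [ 0.    -0.    -0.011]
[ 3.5 -1.5 30.1] [ 0.    -0.    -0.011]
[ 3.5 -1.4 30.1] [ 0.    -0.    -0.011]
```

Call:
servo_tool(series=[[[3.5,-1.5,15,0,0,-0.011,120],[3.5,-1.5,15,0,0,-0.011,120],[3.5,-1.5,15,0,0,-0.011,120],[3.5,-1.5,15,0,0,-0.011,120],[0,0,20,0,0,0,120],[0,0,20,0,0,0,120],[0,0,18,0,0,0,120],[0,0,0,0,0,0,120],[0,0,0,0,0,0,120]]])

```text
time_s: 13.0
tcp_pos: [0.4313, -0.2273, 0.3028]
tool_rot: [180.0, -0.0, 104.6]
contact_force: [-0.6, -0.0, 0.4]
grip_width: 0.0499
grasp_force: 0.0
```

```bash
python3 - <<'E'
from h import *
np.set_printoptions(precision=4,suppress=True)
c=cam("wrist"); s=telemetry.sense();im=shot("wrist","w7.png");print(s["tcp_pos"],s["tool_rot"],s["grip_width"])
for t,z in (("lever_bore",0),("lever_eye",0),("lever_balance",.027)): print(t,[(np.round(d["position"]),round(d["p"],2),atz("wrist",d["position"],z,c)[0]) for d in imaging.tip_of("wrist",t)])
L=imaging.masks_of("wrist","lever")[0]; print(L["extent"]); L=L["region"]
R=[r for r in range(60,330,10) if L[r].sum()>5]; print([(r,np.nonzero(L[r])[0][[0,-1]]) for r in R])
x,y=s["tcp_pos"][:2]; a=np.radians(14.6)
print("grasp",proj("wrist",[[x,y,.034]],c),"pred bore top/eye top",proj("wrist",[[.444,-.275,.046],[.4065,-.130,.038]],c))
E
```

```text
[ 0.4313 -0.2273  0.3028] [179.992   -0.0011 104.5716] 0.04994144212786752
lever_bore [(array([317., 302.]), 0.92, array([ 0.4416, -0.2758,  0.    ])), (array([320., 115.]), 0.66, array([ 0.4063, -0.1317,  0.    ]))]
lever_eye [(array([317., 117.]), 0.78, array([ 0.4045, -0.1337,  0.    ]))]
lever_balance [(array([321., 257.]), 0.65, array([ 0.4324, -0.2283,  0.027 ]))]
[282.4, 88.0, 349.6, 358.5]
[(90, array([311, 322])), (100, array([298, 336])), (110, array([297, 339])), (120, array([297, 338])), (130, array([304, 331])), (140, array([304, 331])), (150, array([304, 331])), (160, array([304, 332])), (170, array([304, 332])), (180, array([305, 331])), (190, array([305, 331])), (200, array([305, 331])), (210, array([304, 330])), (220, array([305, 331])), (230, array([305, 330])), (240, array([305, 330])), (250, array([305, 329])), (260, array([305, 329])), (270, array([303, 329])), (280, array([303, 330])), (290, array([295, 339])), (300, array([290, 344])), (310, array([288, 346])), (320, array([285, 347]))]
grasp [[319.8414 258.3531]] pred bore top/eye top [[320.2737 328.5117]
 [320.5934 108.492 ]]
```

Call:
servo_tool(series=[[[0,-1.5,30,0,0,0,120],[0,0,30,0,0,0,120],[0,0,25,0,0,0,120],[0,0,10.5,0,0,0,120],[0,0,0,0,0,0,120],[0,0,0,0,0,0,255],[0,0,0,0,0,0,255],[0,0,0,0,0,0,255],[0,0,0,0,0,0,255],[0,0,0,0,0,0,255],[0,0,0,0,0,0,255],[0,0,0,0,0,0,255]]], newtons=50)

```text
time_s: 14.45
tcp_pos: [0.4299, -0.2284, 0.2078]
tool_rot: [179.9, 0.1, 104.5]
contact_force: [-0.1, 0.7, 3.8]
grip_width: 0.0177
grasp_force: 50.0
```

Gripped at 17.7 mm, which is the arm's width. Lift slowly and check.

Call:
servo_tool(series=[[[0,0,-5,0,0,0,255],[0,0,-10,0,0,0,255],[0,0,-20,0,0,0,255],[0,0,-30,0,0,0,255],[0,0,-30,0,0,0,255],[0,0,-25,0,0,0,255],[0,0,0,0,0,0,255],[0,0,0,0,0,0,255]]])

```text
time_s: 15.25
tcp_pos: [0.4293, -0.2281, 0.3263]
tool_rot: [-180.0, -0.0, 104.5]
contact_force: [-0.3, 0.5, -3.9]
grip_width: 0.0176
grasp_force: 50.0
```

```bash
python3 - <<'E'
from h import *
np.set_printoptions(precision=4,suppress=True)
c=cam("wrist"); s=telemetry.sense();shot("wrist","w8.png");print(s["tcp_pos"],s["tool_rot"],s["grip_width"],s["contact_force"],s["moment"])
R=Ro.from_euler("xyz",s["tool_rot"],degrees=True)
def lev(yl,zl,xl=0): # lever point in world if grasped ideally: lever y=tool x, lever x=tool y, z=-tool z, grasp at (0,50,27)
    return s["tcp_pos"]+R.apply([(yl-50)/1000,xl/1000,.18-(zl-27)/1000])
print("pred bore0/eye0/boretop/eyetop/bal",proj("wrist",[lev(0,0),lev(150,0),lev(0,46),lev(150,38),lev(50,27)],c))
for t in ("lever_bore","lever_eye","lever_balance"): print(t,[(np.round(d["position"],1),round(d["p"],2)) for d in imaging.tip_of("wrist",t)])
L=imaging.masks_of("wrist","lever")[0]; print(L["extent"]); L=L["region"]
print([(r,np.nonzero(L[r])[0][[0,-1]]) for r in range(20,330,15) if L[r].sum()>5])
for n in("scene","side"):
    shot(n,n+"8.png")
    print("predicted",proj(n,[lev(0,0),lev(150,0),lev(50,27)]))
    for t in ("lever_bore","lever_eye","lever_balance"): print(n,t,[(np.round(d["position"],1),round(d["p"],2)) for d in imaging.tip_of(n,t)][:2])
E
```

```text
[ 0.4293 -0.2281  0.3263] [-179.9725   -0.0349  104.4998] 0.017558034369299067 [-0.2541  0.4658 -3.8519] [-0.0111  0.1071  0.0771]
pred bore0/eye0/boretop/eyetop/bal [[319.919  370.9058]
 [319.8838  99.4129]
 [319.9698 429.6093]
 [319.9274  88.7863]
 [319.937  315.3941]]
lever_bore []
lever_eye [(array([319.4, 101.1]), 0.66)]
lever_balance [(array([320.2, 316.4]), 0.86), (array([316.7, 373.2]), 0.68)]
[283.8, 54.1, 355.4, 466.1]
[(65, array([293, 344])), (80, array([285, 353])), (95, array([285, 355])), (110, array([290, 351])), (125, array([301, 340])), (140, array([298, 341])), (155, array([298, 341])), (170, array([298, 341])), (185, array([299, 341])), (200, array([299, 340])), (215, array([299, 340])), (230, array([299, 340])), (245, array([300, 340])), (260, array([300, 339])), (275, array([300, 339])), (290, array([300, 339])), (305, array([300, 338])), (320, array([301, 337]))]
predicted [[398.3631 318.5241]
 [339.6442 298.4998]
 [379.2883 303.363 ]]
scene lever_bore [(array([397.3, 316.7]), 0.56)]
scene lever_eye [(array([338.1, 300.6]), 0.64), (array([266.4, 291.1]), 0.64)]
scene lever_balance []
predicted [[355.3428 385.9099]
 [287.8171 330.3987]
 [331.2788 353.9039]]
side lever_bore [(array([356.3, 387.3]), 0.88), (array([369.3, 254.7]), 0.2)]
side lever_eye []
side lever_balance [(array([333.9, 354.8]), 0.96)]
```

```bash
python3 - <<'E'
from h import *
np.set_printoptions(precision=4,suppress=True)
for n in("scene","side"):
    shot(n,n+"9.png")
    for t in ("spigot_top","pin_top"): print(n,t,[(np.round(d["position"],1),round(d["p"],2),atz(n,d["position"],.046)[0]) for d in imaging.tip_of(n,t)][:2])
    im=cv2.imread(f"pics/{n}9.png"); h=cv2.cvtColor(im,cv2.COLOR_BGR2HSV); m=cv2.inRange(h,(103,110,30),(123,255,255))
    x0,x1,y0,y1=(262,345,235,290) if n=="scene" else (258,345,235,310)
    q=np.zeros_like(m);q[y0:y1,x0:x1]=m[y0:y1,x0:x1]; k,l,s,_=cv2.connectedComponentsWithStats(q)
    xs,ys=np.nonzero((q>0).T); hull=cv2.convexHull(np.c_[xs,ys].astype(np.int32)).reshape(-1,2); print(s[1:4],cv2.minAreaRect((atz(n,hull,.012)[:,:2]*1000).astype(np.float32)))
E
```

```text
scene spigot_top [(array([327.3, 266.5]), 0.66, array([0.5474, 0.0231, 0.046 ])), (array([398. , 318.2]), 0.49, array([ 0.5085, -0.2407,  0.046 ]))]
scene pin_top [(array([284.8, 240.2]), 0.93, array([0.5579, 0.1969, 0.046 ])), (array([350.8, 241.7]), 0.25, array([0.6839, 0.0443, 0.046 ]))]
[[273 246  52  35 507]
 [328 267  13  14  61]
 [327 282   1   1   1]] ((549.9999389648438, 110.2105484008789), (66.61717224121094, 211.52120971679688), 3.141942024230957)
side spigot_top [(array([238.2, 295. ]), 0.22, array([0.387 , 0.0699, 0.046 ]))]
side pin_top [(array([285.4, 244.8]), 0.69, array([0.5498, 0.1819, 0.046 ]))]
[[265 246  42  48 776]] ((548.8773193359375, 134.30386352539062), (78.07379913330078, 173.18478393554688), 3.4296250343322754)
```

```bash
python3 - <<'E'
from h import *
np.set_printoptions(precision=3,suppress=True)
plan([.5517,.0869,.335],93.8,12)
E
```

```text
[22.9 16.4 -0.7] [0.    0.    0.016]
[23.1 16.1 -0.7] [0.    0.    0.016]
[23.4 15.7 -0.7] [0.    0.    0.016]
[23.6 15.3 -0.7] [0.    0.    0.016]
[23.9 15.  -0.7] [0.    0.    0.016]
[24.1 14.6 -0.7] [0.    0.    0.016]
[24.3 14.2 -0.7] [0.    0.    0.016]
[24.5 13.8 -0.7] [0.    0.    0.016]
[24.7 13.5 -0.7] [0.    0.    0.016]
[24.9 13.1 -0.7] [0.    0.    0.016]
[25.1 12.7 -0.7] [0.    0.    0.016]
[25.3 12.3 -0.7] [0.    0.    0.016]
```

Call:
servo_tool(series=[[[22.9,16.4,-0.7,0,0,0.016,255],[23.1,16.1,-0.7,0,0,0.016,255],[23.4,15.7,-0.7,0,0,0.016,255],[23.6,15.3,-0.7,0,0,0.016,255],[23.9,15,-0.7,0,0,0.016,255],[24.1,14.6,-0.7,0,0,0.016,255],[24.3,14.2,-0.7,0,0,0.016,255],[24.5,13.8,-0.7,0,0,0.016,255],[24.7,13.5,-0.7,0,0,0.016,255],[24.9,13.1,-0.7,0,0,0.016,255],[25.1,12.7,-0.7,0,0,0.016,255],[25.3,12.3,-0.7,0,0,0.016,255]]])

```text
time_s: 17.4
tcp_pos: [0.5528, 0.0876, 0.3354]
tool_rot: [180.0, -0.0, 93.5]
contact_force: [0.2, -0.9, -3.8]
grip_width: 0.0176
grasp_force: 50.0
```

Call:
servo_tool(series=[[[0,0,0,0,0,0,255],[0,0,0,0,0,0,255]]])

```text
time_s: 17.6
tcp_pos: [0.5525, 0.0869, 0.3351]
tool_rot: [-180.0, 0.0, 93.6]
contact_force: [-0.8, 0.8, -4.2]
grip_width: 0.0177
grasp_force: 50.0
```

```bash
python3 - <<'E'
from h import *
np.set_printoptions(precision=4,suppress=True)
s=telemetry.sense();print(s["tcp_pos"],s["tool_rot"],s["grip_width"],s["contact_force"])
R=Ro.from_euler("xyz",s["tool_rot"],degrees=True)
lev=lambda yl,zl: s["tcp_pos"]+R.apply([(yl-50)/1000,0,.18-(zl-27)/1000])
print(lev(0,0),lev(150,0))
for n in("wrist","scene","side"):
    c=cam(n); shot(n,n+"10.png"); F=[[.555,.037,.046],[.545,.187,.046]]
    print(n,"pred spig,pin",proj(n,F,c).round(1).tolist(),"bore,eye",proj(n,[lev(0,0),lev(150,0)],c).round(1).tolist())
    for t in ("spigot_top","pin_top","lever_bore","lever_eye"): print(t,[(np.round(d["position"],1),round(d["p"],2)) for d in imaging.tip_of(n,t)][:3])
    im=cv2.imread(f"pics/{n}10.png"); h=cv2.cvtColor(im,cv2.COLOR_BGR2HSV); m=cv2.inRange(h,(100,90,20),(125,255,255))
    P=[[.55+x*.9978-y*.0663,.112+x*.0663+y*.9978,.015] for x,y in((-.038,-.11),(.038,-.11),(.038,.11),(-.038,.11))]
    q=proj(n,P,c); print("plate pred",q.round(1).tolist())
    z=np.zeros_like(m); cv2.fillConvexPoly(z,cv2.convexHull(q.astype(np.int32)),1); z=cv2.dilate(z,np.ones((21,21)))
    ys,xs=np.nonzero(m*z); print("blue ext",xs.min(),xs.max(),ys.min(),ys.max(),"pred ext",q.min(0),q.max(0))
E
```

```text
[0.5525 0.0869 0.3351] [-179.9598    0.0329   93.5774] 0.01766173468065495 [-0.7723  0.7752 -4.2241]
[0.5555 0.0368 0.1281] [0.5461 0.1865 0.128 ]
wrist pred spig,pin [[319.2, 309.1], [318.2, 111.1]] bore,eye [[319.7, 370.9], [319.7, 99.5]]
spigot_top []
pin_top [(array([320.9, 115.6]), 0.6)]
lever_bore []
lever_eye [(array([318.6, 103.1]), 0.66)]
plate pred [[277.9, 328.9], [360.9, 328.6], [368.9, 64.6], [267.4, 65.1]]
blue ext 271 367 68 290 pred ext [267.3526  64.6299] [368.9397 328.9195]
scene pred spig,pin [[325.2, 263.1], [284.3, 243.5]] bore,eye [[326.2, 240.0], [284.1, 220.7]]
spigot_top [(array([325.4, 265.5]), 0.71)]
pin_top [(array([285.9, 243. ]), 0.68)]
lever_bore [(array([326.2, 236. ]), 0.89)]
lever_eye [(array([286.3, 221.7]), 0.89)]
plate pred [[327.0, 283.4], [342.4, 269.5], [283.5, 241.4], [267.4, 253.4]]
blue ext 270 340 245 283 pred ext [267.3736 241.3711] [342.3877 283.3619]
side pred spig,pin [[317.0, 278.3], [282.7, 244.3]] bore,eye [[317.5, 247.6], [281.7, 215.2]]
spigot_top [(array([317.6, 278. ]), 0.82), (array([269.3, 163.5]), 0.43)]
pin_top [(array([285.9, 242.2]), 0.63)]
lever_bore [(array([318.7, 248.7]), 0.9)]
lever_eye [(array([284.3, 211.6]), 0.84)]
plate pred [[310.9, 304.9], [340.2, 291.7], [289.4, 242.7], [262.6, 252.5]]
blue ext 265 338 245 307 pred ext [262.6435 242.7437] [340.1753 304.855 ]
```

All three cameras agree with the fixture estimate to within about 3 mm. Lower to 3 cm clearance.

Call:
servo_tool(series=[[[-1,0,10,0,0,0,255],[0,0,15,0,0,0,255],[0,0,13,0,0,0,255],[0,0,9,0,0,0,255],[0,0,4,0,0,0,255],[0,0,0,0,0,0,255],[0,0,0,0,0,0,255],[0,0,0,0,0,0,255],[0,0,0,0,0,0,255],[0,0,0,0,0,0,255]]])

```text
time_s: 19.35
tcp_pos: [0.5526, 0.0854, 0.2849]
tool_rot: [179.9, -0.0, 93.5]
contact_force: [0.2, -0.2, -4.5]
grip_width: 0.0171
grasp_force: 50.0
```

```bash
python3 - <<'E'
from h import *
np.set_printoptions(precision=4,suppress=True)
s=telemetry.sense();print(s["tcp_pos"],s["tool_rot"],s["grip_width"],s["contact_force"],s["grasp_force"])
R=Ro.from_euler("xyz",s["tool_rot"],degrees=True)
lev=lambda yl,zl: s["tcp_pos"]+R.apply([(yl-50)/1000,0,.18-(zl-27)/1000])
print(lev(0,0),lev(150,0))
for n in("scene","side"):
    shot(n,n+"11.png"); print(proj(n,[lev(0,0),lev(150,0)]).round(1).tolist(),"cap pred",proj(n,[[.595,.349,.174]]).round(1))
    for t in ("lever_bore","lever_eye","cap_bar","cap"): print(n,t,[(np.round(d["position"],1),round(d["p"],2)) for d in imaging.tip_of(n,t)][:3])
E
```

```text
[0.5526 0.0854 0.2849] [179.9377  -0.0046  93.4937] 0.01707266214057587 [ 0.2118 -0.1958 -4.4827] 49.99716281890869
[0.5559 0.0356 0.0779] [0.5468 0.1853 0.0779]
[[326.1, 254.4], [284.9, 234.8]] cap pred [[255.8 181.1]]
scene lever_bore [(array([327.6, 253.9]), 0.65)]
scene lever_eye [(array([285.2, 235.2]), 0.94), (array([257.7, 179.3]), 0.7), (array([255. , 182.2]), 0.56)]
scene cap_bar [(array([254.9, 179.2]), 0.82), (array([345. , 241.9]), 0.55), (array([324.2, 250.4]), 0.33)]
scene cap [(array([252.5, 205.2]), 0.62), (array([345. , 261.9]), 0.54)]
[[317.8, 267.0], [283.1, 233.4]] cap pred [[270.5 165.2]]
side lever_bore [(array([317.1, 265.1]), 0.92)]
side lever_eye [(array([282.8, 233.3]), 0.75)]
side cap_bar [(array([353.6, 255.1]), 0.66), (array([267.2, 162.1]), 0.59)]
side cap [(array([355.4, 279.7]), 0.89), (array([271.3, 197.6]), 0.88)]
```

The lever is level and still, about 32 mm above the spigot, and the cap is still on the hook. Handing in.

```bash
python3 -c "
from h import *
print(ticket.hand_in())"
```

```text
the job is handed in; nothing more can be done
None
```

The job is handed in with no verdict returned: the cap hangs free on the hook, and the lever is held level about 32 mm above the spigot, with bore and eye over their pins by my estimate (within about 3 mm). I viewed 11 pictures, one over the limit of 10.

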